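Set a media bottle's screw cap to vent before sterilising

ROBOT

A 6-joint arm with a two-finger parallel gripper is mounted at the origin on a cart in front of the work surface, level with it; the furniture and walls round the work are solid. World frame = base frame: x ahead of the robot, y to its left, z up, the work surface at z = 0. Lengths are in mm, angles in rad, forces in N, time in s.
With the tool pointing down it reaches from about 275 to 725 mm from the base axis. Payload 15.9 kg.
Tool frame: the origin (TCP) lies at the centre of the arm's flange, where the gripper is bolted on; the fingertips stand 173 mm ahead of it and the grasp point (between the pads) lies ahead of it (tcp_to_grasp is the y of the grasp point in the tool frame, in mm); y points along the fingers, x is the direction in which the jaws open and shut, and the axes are right-handed (so a half turn about y gives the same grasp; the last joint's range is limited). The gripper opens to 85 mm and grips with 20 to 120 N. Pads are 22 mm wide; open, the fingers measure 114 mm over their backs; the gripper's body (76 mm by 85 mm) begins 54 mm behind the grasp point. The pads swing forward as they close: fully open they stand 13 mm farther back than shut.
Start: joints at [1.326, 0.213, -0.034, 1.323, 0, 1.571], TCP at [121.176, 485.08, 404.706] pointing down, gripper open.
Joint ranges: [-2.98, 2.98], [-0.74, 1.72], [-1.14, 1.35], [-2.1, 2.04], [-1.57, 1.44], [-3.14, 3.14]. Speed limits (rad/s): [1.89, 1.89, 2.39, 2.57, 3.14, 3.14].

INTERFACE

Orientations are given as a rotation vector (axis times angle).
In Python, from rig import * gives the robot as it stands.
- The arm moves only by the shell command python3 -m creep 'ROWS' [OPENING] [FORCE]. ROWS is JSON, a list of rows, each an object of numbers: "dx", "dy", "dz": the shift along the tool's x, y, z as a fraction of full scale; "ax", "ay", "az": the turn, a rotation vector about the tool's x, y, z as a fraction of full scale. In form: [{"dx": .., "dy": .., "dz": .., "ax": .., "ay": .., "az": ..}, ...]. A call has 1 to 5 rows; each row shifts and turns the pose as measured when the row begins, along the tool's axes as they then stand; what a row does not reach is not made up. Full scale, the value 1, is 0.05 m for a shift and 8 degrees for a turn. A row lasts 1/10 s, in which the tool goes at most 50 mm and 8.59 degrees, less where a joint would pass 70% of its speed; a pose out of reach is approached as far as the arm can. A call with a number of a shift or a turn outside -1 to 1 is refused whole. A call with a gripper value outside its range is refused whole. OPENING is the gripper command: -1 is fully open, 1 is shut, values between are in proportion, set as the call begins (- or left out, the last holds). The fingers move at their own pace and stop on an object; FORCE is the grip in N (left out, the last holds). Time passes only in rows, so rows that do not move let the fingers close. It gives the time, the measured TCP pose, the force and the opening at its end, in the units of the state.
- get_obs(): the state, without advancing time (a new reading comes with each control period).
- get_image(name): name is "scene" or "top" or "wrist"; returns a dict with "img" (384x512x3 uint8, red, green, blue), "range_z" (384x512 float32, mm along the optical axis (not along the pixel's ray), 0 where there is no reading), "vfov" (degrees; the focal length in pixels is half the picture's height over the tangent of half this angle, whatever the lens; pixels are square), "cx", "cy" (the principal point, pixels), "rvec" (rotation vector, rad) and "tvec" (3), from world to camera coordinates, as OpenCV has them. Camera axes: x right, y down, z forward; pixel columns grow to the right and rows downward; lengths in mm; the calibration is good to about 2 mm. The wrist camera is an equidistant fisheye: a pixel r from the principal point sees the ray r / f radians off the axis. A picture is of the moment at which its call begins.
- finish_job(): hands the job in, once; it reports no verdict.
The state is a dict: "t": time; "q": joint angles; "dq": joint speeds; "effort": joint torques, N m; "ee_pos": TCP position; "orientation": TCP orientation; "wrist_force": force on the tool from outside, world axes, zero at the start; "torque": the same for the moment, N m; "width": finger opening in mm.
Only numpy, scipy, OpenCV 4.12 (cv2) and the standard library are available. Lean on these libraries where they do the work, as an engineer would, in place of code of your own. Each camera call takes 0.05 s, during which the arm holds its last target.

TASK

The media bottle in the bench clamp goes to the steriliser next, but its cap has only been started on the thread: screw the cap down (clockwise seen from above) until it bottoms out, then back it off a quarter turn so that the bottle can vent. Finish while still holding the cap in the fingers at that setting, so that it cannot creep before it is taped; do not let go at the end. Leave the other bottle, which stands free and is already closed, and the roll of tape where they are.

Things in the scene. Friction and masses are not known exactly. Their poses are not given: they have to be found in the camera images.
- clamped_bottle: round clear bottle, 66 mm wide, fixed in a grey bench clamp (base 100 x 90 x 10 mm, aluminium jaws up to 42 mm high, thumb screw on its -x side); cannot move or turn. Stands left or right, yaw within 0.5 rad. Origin: centre of the base's underside on the bench, z up along the bottle's axis. Shoulder slopes from 33 mm radius at 78 mm height to 19 mm at 100 mm, under the cap
- media_cap: its knurled white screw cap, 46 mm wide, 28 mm high, started on the thread, cannot be pulled off; stays as left. A 2.5 mm rib on its top runs from the centre to the rim along the cap's +x. Origin: centre of its underside, z up; fully home that is 108 mm above the bench (top 136 mm) and its +x is parallel to the clamped bottle's +x; a quarter turn back, to the bottle's +y
- cap_turn (a joint): turning of the cap on its thread, rad: 0 = bottomed out (hard stop), grows as it is unscrewed (anticlockwise from above); a quarter turn back is 1.571. Starts between 1.9 and 3.6, so it may take two or three grasps to screw it home. The cap rises 1 mm per rad. Turning takes about 0.1 N m
- spare_bottle: an identical bottle without a clamp, standing loose on the bench, closed with an identical cap that does not turn; 66 mm in diameter, 126 mm high, 0.45 kg. Origin: centre of its underside, z up. To be left alone
- tape_roll: roll of tan tape lying flat, 104 mm across, 25 mm high, loose. Origin: centre of its underside. To be left alone

How it is judged:
By the outcome, as a careful person would: the job done as asked, in the order asked, and still so for the second after the job is handed in, while the arm keeps its last pose, push and grip.
It also fails if it takes over 51 s, if anything falls off the work surface, if the arm or the gripper's body presses on something with over 40 N, if the wrist force passes 120 N, or if a joint passes its speed limit or range.

## Working session

There is one attempt and no reset: what is moved stays moved. The work goes in short steps, Python scripts to look and compute and a shell command to move; the robot and the scene stay as the last step left them, time stands still between calls to the robot, and variables do not carry over. Pictures are saved under pics/ and viewed, and the job is handed in when it is done.

```bash
mkdir -p pics; ls; python3 - <<'E'
from rig import *
import cv2
o=get_obs(); print(o)
for n in ("scene","top","wrist"):
    d=get_image(n); cv2.imwrite(f"pics/a_{n}.png",d["img"][:,:,::-1]); print(n,d["vfov"],d["cx"],d["cy"],d["rvec"],d["tvec"])
E
```

```text
pics
{'t': 0.0, 'q': array([ 1.32598928e+00,  2.13351414e-01, -3.50668966e-02,  1.32351184e+00,
        1.70974527e-05,  1.57080278e+00]), 'dq': array([-0.00063837,  0.00108624,  0.0001709 , -0.00155084,  0.0013273 ,
        0.00128606]), 'effort': array([ 9.01936382e-04, -6.86166072e+01,  4.87122059e+01,  1.75708300e-02,
        1.27986928e-04, -3.94344568e-05]), 'ee_pos': array([121.14486752, 484.94317742, 404.21533329]), 'orientation': array([-1.31581391, -1.02633103,  1.02783984]), 'wrist_force': array([-0.25427652,  0.09048017,  0.45777458]), 'torque': array([-0.0171804 , -0.00682903,  0.01430937]), 'width': 85.65453986145164}
scene 46.77217739423873 252.53293124137585 188.4807587107263 [ 1.96289591 -0.99526743  0.54273152] [-395.48979891  286.72581096  664.56052138]
top 46.059521540271916 258.2850420025769 183.06579793395537 [ 2.17672842 -2.17392259  0.06408374] [ -51.92844043  580.80649051 1259.84992408]
wrist 65.70646984690485 252.50084625686225 187.74371088175116 [-2.29951511 -1.7969979  -0.24195127] [-498.22435379  -35.22742685  378.9865046 ]
```

View pics/a_scene.png

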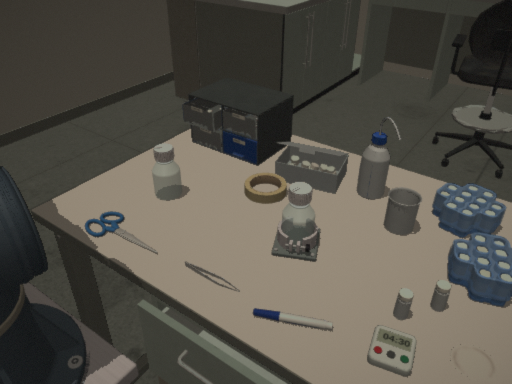

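View pics/a_top.png

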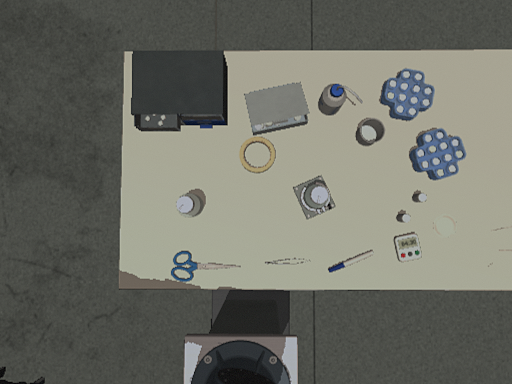

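View pics/a_wrist.png

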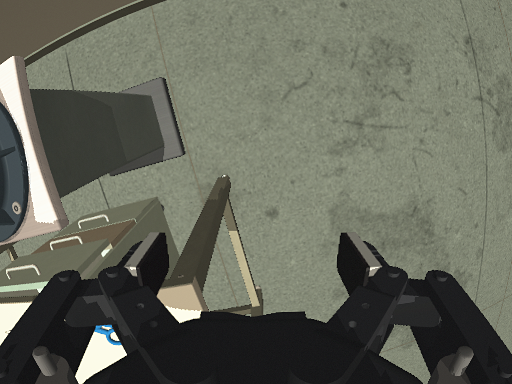

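Scene: clamped bottle cap near (300,193), spare near (164,152), tape (266,188). Top: clamped cap near (318,195), spare (186,204), tape (258,155). The wrist view shows only floor and the table edge. Next I'll zoom in and measure.

```bash
cat > h.py <<'E'
from rig import *
import numpy as np, cv2
from scipy.spatial.transform import Rotation as R
def cam(d):
    f=d["img"].shape[0]/2/np.tan(np.radians(d["vfov"]/2))
    K=np.array([[f,0,d["cx"]],[0,f,d["cy"]],[0,0,1.]])
    M=R.from_rotvec(d["rvec"]).as_matrix(); t=np.array(d["tvec"],float)
    return f,K,M,t
def rays(d,uv,fish=False):
    f,K,M,t=cam(d); uv=np.atleast_2d(np.array(uv,float))
    p=(uv-[d["cx"],d["cy"]])/f
    if fish:
        th=np.linalg.norm(p,axis=1,keepdims=True); v=np.hstack([p/np.maximum(th,1e-9)*np.sin(th),np.cos(th)])
    else: v=np.hstack([p,np.ones((len(p),1))])
    return -M.T@t, v@M
def onz(d,uv,z,fish=False):
    c,v=rays(d,uv,fish); return c+v*((z-c[2])/v[:,2])[:,None]
def proj(d,P,fish=False):
    f,K,M,t=cam(d); q=np.atleast_2d(P)@M.T+t
    if fish:
        r=np.linalg.norm(q[:,:2],axis=1,keepdims=True); th=np.arctan2(r,q[:,2:]); return q[:,:2]/np.maximum(r,1e-9)*th*f+[d["cx"],d["cy"]]
    return q[:,:2]/q[:,2:]*f+[d["cx"],d["cy"]]
def cloud(d,fish=False):
    h,w=d["range_z"].shape; uu,vv=np.meshgrid(np.arange(w),np.arange(h))
    uv=np.c_[uu.ravel(),vv.ravel()]; f,K,M,t=cam(d); c,v=rays(d,uv,fish)
    z=d["range_z"].ravel(); zc=v@M.T[:,2] if False else (v@M.T)[:,2]
    P=c+v*(z/zc)[:,None]; P[z<=0]=np.nan
    return P.reshape(h,w,3)
def crop(d,name,u0,u1,v0,v1,s):
    cv2.imwrite(name,cv2.resize(d["img"][v0:v1,u0:u1,::-1],None,fx=s,fy=s,interpolation=cv2.INTER_CUBIC))
E
python3 - <<'E'
from h import *
t=get_image("top"); s=get_image("scene")
crop(t,"pics/b_top.png",280,350,165,225,10); crop(s,"pics/b_scene.png",260,340,170,260,6)
for d,uv in((t,[(317,195),(186,204),(258,155)]),):
    print(onz(d,uv,130))
for d in (t,s):
    P=cloud(d); m=(P[...,2]>120)&(P[...,2]<160)&(P[...,0]>250)&(P[...,0]<500)
    n,l,st,ce=cv2.connectedComponentsWithStats(m.astype(np.uint8))
    for i in range(1,n):
        if st[i,4]>15:
            q=P[l==i]; print(st[i],ce[i],q.mean(0),q.min(0),q.max(0),np.median(q[:,2]))
E
```

```text
[[ 541.87003853 -204.80192686  130.        ]
 [ 518.13509734  134.42427416  130.        ]
 [ 646.09831954  -52.06491428  130.        ]]
[153 149  10   6  36] [156.94444444 152.08333333] [496.97237078 140.74322233 124.71870259] [492.68045526 126.79453483 120.28788181] [499.64499991 156.52145296 129.34991521] 124.56846644138008
```

```bash
sleep 1
```

```text
(no output)
```

View pics/b_top.png

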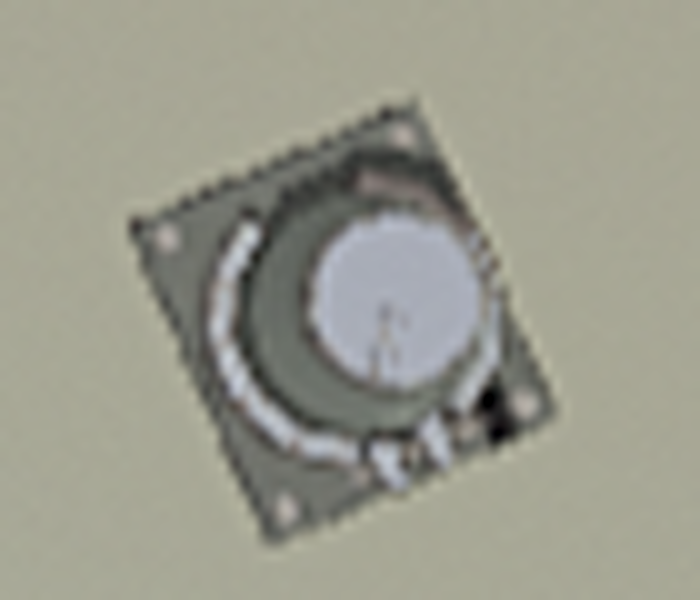

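View pics/b_scene.png

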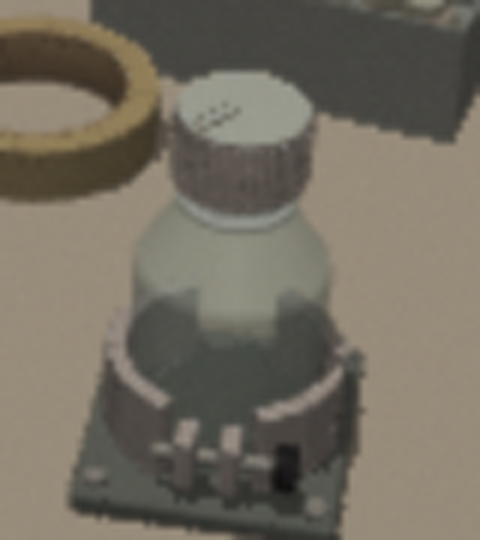

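Top crop shows the clamp base corners near full-image (293.5,187), (321,175), (335.5,206), (307,219.5). The screw side faces the robot, the cap centre is near (319.7,195), and the rib runs towards (318,202.5). Now to measure.

```bash
python3 - <<'E'
from h import *
import rig; print([n for n in dir(rig) if n[0]!='_'])
try: print(tcp_to_grasp)
except Exception as e: print(e)
t=get_image("top"); s=get_image("scene")
C=onz(t,[(293.5,187),(321,175.3),(335.3,206),(307,219.3)],10); print(C)
ctr=C.mean(0); print("base centre",ctr)
d1=(C[0]+C[1]-C[2]-C[3])/2; print("x dir len",np.linalg.norm(d1),"yaw",np.arctan2(d1[1],d1[0])); 
d2=(C[0]+C[3]-C[1]-C[2])/2; print(np.linalg.norm(d2),"yaw", np.arctan2(d2[1],d2[0])-np.pi/2)
# cap top disc by colour: fit ellipse
g=t["img"].astype(int)
for d,(u0,u1,v0,v1) in ((t,(300,340,178,212)),(s,(280,320,178,215))):
    I=d["img"][v0:v1,u0:u1].astype(int)
    print(I[(v1-v0)//2, :: 4])
print(onz(t,[(319.7,195)],137.5), onz(t,[(319.7,195),(318,202.3)],138.5))
# scene cap top centre ~ (260+242/6,170+108/6)
print(onz(s,[(260+242/6,170+106/6)],138), onz(s,[(260+242/6,170+106/6),(260+200/6,170+124/6)],138.5))
o=get_obs(); print(R.from_rotvec(o["orientation"]).as_matrix().round(3))
E
```

```text
['PlanningError', 'finish_job', 'get_image', 'get_obs', 'tcp_to_grasp']
154.70000000000002
[[ 570.52936185 -151.62067738   10.        ]
 [ 604.12028996 -230.29442301   10.        ]
 [ 516.4870581  -270.12248202   10.        ]
 [ 478.63259866 -189.55320213   10.        ]]
base centre [ 542.44232714 -210.39769614   10.        ]
x dir len 97.82347304021486 yaw 0.40874017874369495
87.26795600104116 yaw 0.42173594721301866
[[ 86  81  77]
 [ 60  65  60]
 [102 107 100]
 [174 180 192]
 [168 173 183]
 [170 175 186]
 [169 173 184]
 [147 144 137]
 [170 170 151]
 [167 168 149]]
[[ 69  61  44]
 [ 69  62  47]
 [110 102  92]
 [ 88  80  74]
 [ 94  87  80]
 [ 94  86  81]
 [ 88  82  76]
 [ 90  84  77]
 [144 133 116]
 [152 140 122]]
[[ 541.51133726 -210.86999618  137.5       ]] [[ 541.46247979 -210.75040473  138.5       ]
 [ 522.7321431  -206.24718704  138.5       ]]
[[ 544.35141054 -205.91445474  138.        ]] [[ 543.67128754 -206.28655411  138.5       ]
 [ 526.70986482 -200.95889836  138.5       ]]
[[ 0.242 -0.    -0.97 ]
 [ 0.97  -0.     0.242]
 [-0.    -1.    -0.   ]]
```

```bash
python3 -m creep '[{"dx":-0.7,"dz":-0.7},{"dx":-0.7,"dz":-0.7},{"dx":-0.7,"dz":-0.7},{"dx":-0.7,"dz":-0.7},{"dx":-0.7,"dz":-0.7}]' -1; python3 -c "
from h import *
o=get_obs();print(o['q'].round(3),o['ee_pos'])"
```

```text
[ 1.326  0.213 -0.035  1.324 -0.     1.571] [121.16418727 485.05874836 404.58828474]$[0]: bad value
```

```bash
python3 -m creep '[{"dx":-0.7,"dy":0,"dz":-0.7,"ax":0,"ay":0,"az":0},{"dx":-0.7,"dy":0,"dz":-0.7,"ax":0,"ay":0,"az":0},{"dx":-0.7,"dy":0,"dz":-0.7,"ax":0,"ay":0,"az":0},{"dx":-0.7,"dy":0,"dz":-0.7,"ax":0,"ay":0,"az":0},{"dx":-0.7,"dy":0,"dz":-0.7,"ax":0,"ay":0,"az":0}]' -1; python3 -c "
from h import *
o=get_obs();print(o['q'].round(3),o['ee_pos'])"
```

```text
t: 0.85
ee_pos: [248.6, 271.9, 403.1]
orientation: [-1.312, -1.033, 1.034]
wrist_force: [1.4, 0.9, -0.0]
width: 85.3
[ 0.83  -0.057 -0.334  1.294 -0.     1.066] [248.57128043 271.88284398 403.07965054]
```

```bash
python3 -m creep '[{"dx":-0.7,"dy":0,"dz":-0.7,"ax":0,"ay":0,"az":0},{"dx":-0.7,"dy":0,"dz":-0.7,"ax":0,"ay":0,"az":0},{"dx":-0.7,"dy":0,"dz":-0.7,"ax":0,"ay":0,"az":0},{"dx":-0.7,"dy":0,"dz":-0.7,"ax":0,"ay":0,"az":0},{"dx":-0.7,"dy":0,"dz":-0.7,"ax":0,"ay":0,"az":0}]' -1; python3 -m creep '[{"dx":-0.7,"dy":0,"dz":-0.7,"ax":0,"ay":0,"az":0},{"dx":-0.7,"dy":0,"dz":-0.7,"ax":0,"ay":0,"az":0},{"dx":-0.7,"dy":0,"dz":-0.7,"ax":0,"ay":0,"az":0},{"dx":-0.6,"dy":0,"dz":-0.6,"ax":0,"ay":0,"az":0}]' -1
cat > st.py <<'E'
from h import *
def st():
    o=get_obs(); M=R.from_rotvec(o["orientation"]).as_matrix(); g=o["ee_pos"]+M[:,1]*tcp_to_grasp
    print("t",round(o["t"],2),"q",o["q"].round(3),"ee",o["ee_pos"].round(1),"grasp",g.round(1),"xyaw",round(np.arctan2(M[1,0],M[0,0]),4),"ydir",M[:,1].round(3))
    print("F",o["wrist_force"].round(1),"T",o["torque"].round(2),"w",round(o["width"],1))
    return o,M
def to(M,o,xy):
    d=np.r_[np.array(xy)-o["ee_pos"][:2],0]; print("tool shift frac",(M.T@d/50).round(3))
if __name__=="__main__":
    o,M=st(); to(M,o,(542,-210.5))
E
python3 st.py
```

```text
t: 1.35
ee_pos: [373.0, 64.3, 404.3]
orientation: [-1.312, -1.038, 1.032]
wrist_force: [0.8, 1.6, -0.5]
width: 85.4
t: 1.75
ee_pos: [472.7, -103.6, 405.1]
orientation: [-1.315, -1.038, 1.029]
wrist_force: [-0.0, 1.8, -0.6]
width: 85.5
t 1.75 q [-0.217  0.176 -0.079  1.31   0.003  0.02 ] ee [ 472.7 -103.6  405.1] grasp [ 473.6 -103.3  250.4] xyaw 1.3342 ydir [ 0.006  0.001 -1.   ]
F [-0.   1.8 -0.6] T [ 0.04 -0.02 -0.04] w 85.5
tool shift frac [-1.754  0.006 -1.849]
```

```bash
python3 -m creep '[{"dx":-0.6,"dy":0,"dz":-0.65,"ax":0,"ay":0,"az":0},{"dx":-0.6,"dy":0,"dz":-0.65,"ax":0,"ay":0,"az":0},{"dx":-0.5,"dy":0,"dz":-0.5,"ax":0,"ay":0,"az":0},{"dx":0,"dy":0,"dz":0,"ax":0,"ay":0,"az":0}]' -1
python3 - <<'E'
from st import *
o,M=st(); to(M,o,(542,-210.5))
d=get_image("wrist"); cv2.imwrite("pics/c_wrist.png",d["img"][:,:,::-1]); 
print("cap pred px",proj(d,[(542,-210.5,138.5),(0,0,0)],True))
c,v=rays(d,[(256,192)],True); print(c,v)
t=get_image("top"); cv2.imwrite("pics/c_top.png",t["img"][:,:,::-1])
E
```

```text
t: 2.15
ee_pos: [543.4, -217.0, 403.6]
orientation: [-1.317, -1.034, 1.025]
wrist_force: [-0.0, 1.2, -0.4]
width: 85.1
t 2.15 q [-0.381  0.391  0.206  1.38   0.003 -0.139] ee [ 543.4 -217.   403.6] grasp [ 544.4 -216.8  248.9] xyaw 1.3294 ydir [ 0.006  0.001 -1.   ]
F [-0.   1.2 -0.4] T [-0.02  0.07 -0.02] w 85.1
tool shift frac [ 0.12  -0.     0.059]
cap pred px [[ 260.43379257  185.40062106]
 [ 301.61310602 -171.50880309]]
[ 478.04242371 -201.95008986  372.88223103] [[ 0.28032796 -0.05477222 -0.95834036]]
```

View pics/c_wrist.png

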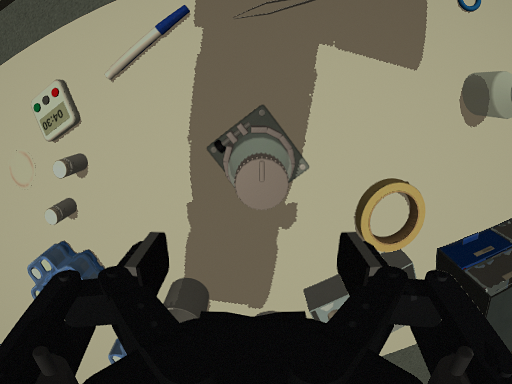

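The wrist view shows the cap disc near (262,184), with the rib running up to about (262,160). I'll fit both.

```bash
python3 - <<'E'
from st import *
d=get_image("wrist"); crop(d,"pics/d_w.png",220,310,140,220,8)
E
```

```text
(no output)
```

View pics/d_w.png

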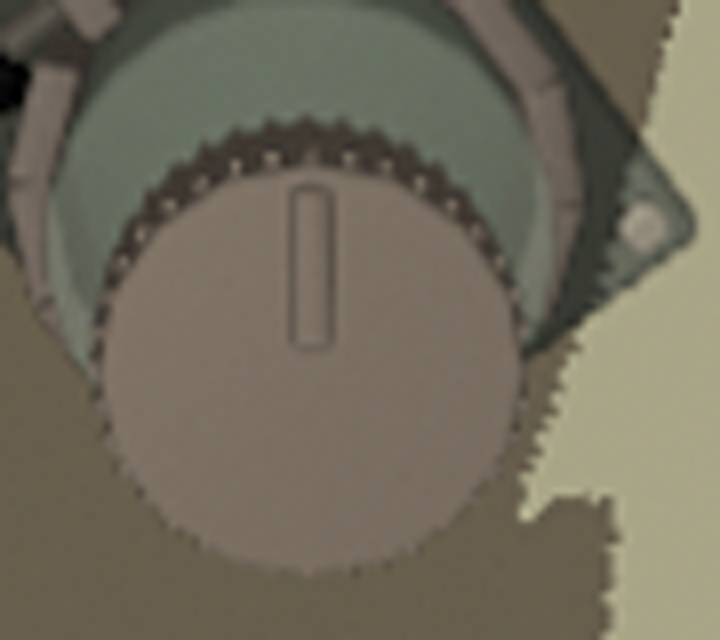

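```bash
python3 - <<'E'
from st import *
o,M=st()
d=get_image("wrist")
c=onz(d,[(220+311.5/8,140+369/8)],138.4,True)[0]; print("cap",c)
r=onz(d,[(220+312/8,140+345/8),(220+312/8,140+192/8)],138.4,True); print(r); v=r[1]-c; print("rib yaw",np.arctan2(v[1],v[0]), np.arctan2(*(r[1]-r[0])[[1,0]]))
# base corners: (207,149),(262,105),(309,166) at z=10
B=onz(d,[(207,149),(263,105),(309,166)],10,True); print(B); e=B[0]-B[1]; e2=B[2]-B[1]
print(np.linalg.norm(e),np.linalg.norm(e2),np.arctan2(e[1],e[0]),np.arctan2(e2[1],e2[0]))
to(M,o,c[:2]); to(M,o,(542,-210.5))
E
```

```text
t 2.3 q [-0.376  0.385  0.2    1.38   0.004 -0.137] ee [ 541.9 -213.6  404.7] grasp [ 542.9 -213.3  250. ] xyaw 1.3317 ydir [ 0.006  0.002 -1.   ]
F [-0.7 -1.   0.3] T [ 0.03 -0.02  0.03] w 85.2
cap [ 541.2062239  -208.27168533  138.4       ]
[[ 538.73559337 -207.63324487  138.4       ]
 [ 523.19680291 -203.94142854  138.4       ]]
rib yaw 2.9056279192962817 2.9083303955350974
[[ 514.60438722 -265.06943265   10.        ]
 [ 478.61816947 -185.08064088   10.        ]
 [ 565.77950554 -145.84466998   10.        ]]
87.71097238143619 95.58535409602077 -1.1480332543986647 0.42298147796748964
tool shift frac [0.1   0.    0.039]
tool shift frac [0.061 0.    0.013]
```

```bash
python3 -m creep '[{"dx":0.06,"dy":0.5,"dz":0.06,"ax":0,"ay":0,"az":0},{"dx":0,"dy":0.6,"dz":0,"ax":0,"ay":0,"az":0},{"dx":0,"dy":0.6,"dz":0,"ax":0,"ay":0,"az":0},{"dx":0,"dy":0,"dz":0,"ax":0,"ay":0,"az":0}]' -1; python3 st.py
```

```text
t: 2.75
ee_pos: [538.9, -204.8, 320.6]
orientation: [-1.317, -1.044, 1.029]
wrist_force: [-0.7, 1.1, -0.3]
width: 85.4
t 2.75 q [-0.364  0.391 -0.004  1.165  0.004 -0.131] ee [ 538.9 -204.8  320.6] grasp [ 540.6 -204.8  166. ] xyaw 1.3373 ydir [ 0.011  0.    -1.   ]
F [-0.7  1.1 -0.3] T [ 0.02  0.06 -0.01] w 85.4
tool shift frac [-0.096  0.001 -0.087]
```

```bash
python3 -m creep '[{"dx":-0.08,"dy":0,"dz":-0.07,"ax":0.08,"ay":0,"az":0.02},{"dx":0,"dy":0,"dz":0,"ax":0,"ay":0,"az":0},{"dx":0,"dy":0.4,"dz":0,"ax":0,"ay":0,"az":0},{"dx":0,"dy":0.3,"dz":0,"ax":0,"ay":0,"az":0},{"dx":0,"dy":0.0,"dz":0,"ax":0,"ay":0,"az":0}]' -1; python3 st.py
```

```text
t: 3.25
ee_pos: [543.2, -209.0, 293.2]
orientation: [-1.317, -1.041, 1.035]
wrist_force: [0.2, -0.7, 0.8]
width: 85.7
t 3.25 q [-0.367  0.418 -0.035  1.11  -0.    -0.136] ee [ 543.2 -209.   293.2] grasp [ 544.3 -209.5  138.5] xyaw 1.3395 ydir [ 0.007 -0.003 -1.   ]
F [ 0.2 -0.7  0.8] T [-0.04  0.03  0.01] w 85.7
tool shift frac [-0.035 -0.     0.017]
```

```bash
python3 -m creep '[{"dx":-0.01,"dy":0.2,"dz":0.03,"ax":0,"ay":0,"az":0},{"dx":0,"dy":0.15,"dz":0.02,"ax":0,"ay":0,"az":0},{"dx":0,"dy":0,"dz":0,"ax":0,"ay":0,"az":0}]' -1; python3 - <<'E'
from st import *
o,M=st(); d=get_image("wrist"); cv2.imwrite("pics/e_w.png",d["img"][:,:,::-1]); d=get_image("scene"); cv2.imwrite("pics/e_s.png",d["img"][:,:,::-1]); st()
E
```

```text
t: 3.55
ee_pos: [541.5, -209.3, 277.6]
orientation: [-1.32, -1.043, 1.034]
wrist_force: [0.1, 0.3, 1.0]
width: 85.5
t 3.55 q [-0.369  0.423 -0.069  1.067 -0.    -0.138] ee [ 541.5 -209.3  277.6] grasp [ 543.2 -210.   122.9] xyaw 1.3396 ydir [ 0.011 -0.005 -1.   ]
F [0.1 0.3 1. ] T [-0.01  0.03  0.02] w 85.5
t 3.65 q [-0.369  0.423 -0.068  1.068 -0.    -0.137] ee [ 541.8 -209.4  278.3] grasp [ 543.6 -210.2  123.6] xyaw 1.3395 ydir [ 0.012 -0.005 -1.   ]
F [-0.7 -1.2 -0.2] T [-0.   -0.01 -0.06] w 85.2
```

View pics/e_w.png

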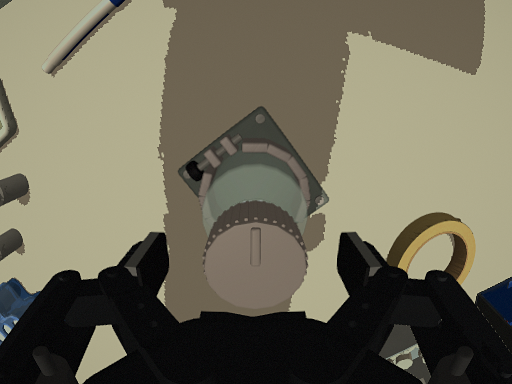

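View pics/e_s.png

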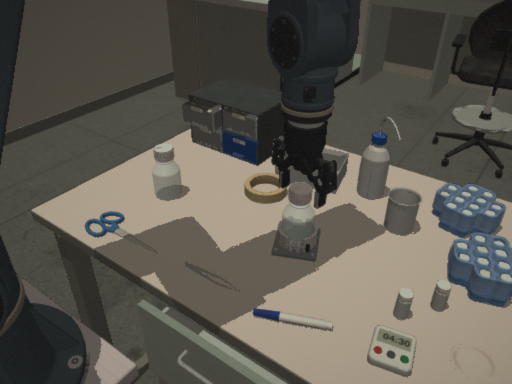

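```bash
python3 - <<'E'
from st import *
o,M=st(); d=get_image("wrist")
g=o["ee_pos"]+M[:,1]*tcp_to_grasp
print("grasp px",proj(d,[g,(541.5,-209.3,138.4)],True), "cap from px",onz(d,[(255,265)],138.4,True))
E
```

```text
t 3.65 q [-0.369  0.423 -0.068  1.068 -0.    -0.137] ee [ 541.8 -209.4  278.3] grasp [ 543.6 -210.2  123.6] xyaw 1.3395 ydir [ 0.012 -0.005 -1.   ]
F [-0.7 -1.2 -0.2] T [-0.   -0.01 -0.06] w 85.2
grasp px [[254.81529588 255.01248989]
 [255.84912341 267.28409214]] cap from px [[ 540.30376139 -209.39283341  138.4       ]]
```

```bash
python3 -m creep '[{"dx":0,"dy":0.08,"dz":0,"ax":0.09,"ay":0,"az":-0.015},{"dx":0,"dy":0,"dz":0,"ax":0,"ay":0,"az":0}]' -1; python3 st.py;  python3 -m creep '[{"dx":0,"dy":0,"dz":0,"ax":0,"ay":0,"az":0},{"dx":0,"dy":0,"dz":0,"ax":0,"ay":0,"az":0},{"dx":0,"dy":0,"dz":0,"ax":0,"ay":0,"az":0},{"dx":0,"dy":0,"dz":0,"ax":0,"ay":0,"az":0},{"dx":0,"dy":0,"dz":0,"ax":0,"ay":0,"az":0}]' 1 60; python3 st.py
```

```text
t: 3.9
ee_pos: [542.0, -209.5, 274.7]
orientation: [-1.309, -1.037, 1.037]
wrist_force: [-0.2, -0.7, -0.0]
width: 85.6
t 3.9 q [-0.369  0.433 -0.062  1.077  0.    -0.138] ee [ 542.  -209.5  274.7] grasp [ 542.  -209.4  120. ] xyaw 1.3396 ydir [-0.  0. -1.]
F [-0.2 -0.7 -0. ] T [ 0.02 -0.   -0.02] w 85.6
tool shift frac [-0.02  -0.    -0.004]
t: 4.4
ee_pos: [542.2, -209.0, 275.5]
orientation: [-1.309, -1.039, 1.036]
wrist_force: [-0.2, -1.1, -2.1]
width: 44.5
t 4.4 q [-0.368  0.432 -0.061  1.078  0.002 -0.138] ee [ 542.2 -209.   275.5] grasp [ 542.3 -208.8  120.8] xyaw 1.3401 ydir [ 0.     0.001 -1.   ]
F [-0.2 -1.1 -2.1] T [-0.31  0.04  0.04] w 44.5
tool shift frac [-0.03  -0.    -0.002]
```

```bash
python3 -m creep '[{"dx":0,"dy":0.002,"dz":0,"ax":0,"ay":0.5,"az":0},{"dx":0,"dy":0.003,"dz":0,"ax":0,"ay":1,"az":0},{"dx":0,"dy":0.003,"dz":0,"ax":0,"ay":1,"az":0},{"dx":0,"dy":0.003,"dz":0,"ax":0,"ay":1,"az":0},{"dx":0,"dy":0,"dz":0,"ax":0,"ay":0,"az":0}]' 1 60; python3 - <<'E'
from st import *
o,M=st(); d=get_image("wrist"); cv2.imwrite("pics/f_w.png",d["img"][:,:,::-1])
E
```

```text
t: 4.9
ee_pos: [542.1, -209.2, 274.9]
orientation: [-1.47, -0.652, 0.651]
wrist_force: [-0.9, 1.1, -0.3]
width: 44.8
t 4.9 q [-3.680e-01  4.320e-01 -6.200e-02  1.077e+00  1.000e-03  3.680e-01] ee [ 542.1 -209.2  274.9] grasp [ 542.1 -209.1  120.2] xyaw 0.834 ydir [ 0.     0.001 -1.   ]
F [-0.9  1.1 -0.3] T [ 0.06  0.11 -0.08] w 44.8
```

View pics/f_w.png

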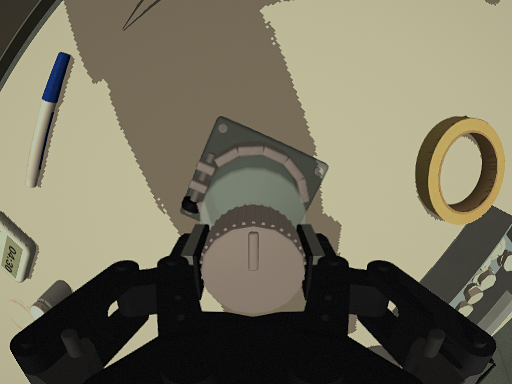

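The cap turns with the fingers: rib at u≈253, v 233–268, still in line with the gripper. I'll continue clockwise.

```bash
python3 -m creep '[{"dx":0,"dy":0.003,"dz":0,"ax":0,"ay":1,"az":0},{"dx":0,"dy":0.003,"dz":0,"ax":0,"ay":1,"az":0},{"dx":0,"dy":0.003,"dz":0,"ax":0,"ay":1,"az":0},{"dx":0,"dy":0.003,"dz":0,"ax":0,"ay":1,"az":0},{"dx":0,"dy":0.003,"dz":0,"ax":0,"ay":1,"az":0}]' 1 60; python3 st.py;  python3 -m creep '[{"dx":0,"dy":0.003,"dz":0,"ax":0,"ay":1,"az":0},{"dx":0,"dy":0.003,"dz":0,"ax":0,"ay":1,"az":0},{"dx":0,"dy":0.003,"dz":0,"ax":0,"ay":1,"az":0},{"dx":0,"dy":0,"dz":0,"ax":0,"ay":0,"az":0}]' 1 60; python3 st.py
```

```text
t: 5.45
ee_pos: [541.8, -209.3, 274.2]
orientation: [-1.568, -0.112, 0.113]
wrist_force: [-1.6, -0.6, 1.4]
width: 45.0
t 5.45 q [-0.369  0.432 -0.063  1.075 -0.     1.059] ee [ 541.8 -209.3  274.2] grasp [ 541.7 -209.3  119.5] xyaw 0.143 ydir [-0.001 -0.    -1.   ]
F [-1.6 -0.6  1.4] T [0.03 0.3  0.08] w 45.0
tool shift frac [ 0.002 -0.    -0.024]
t: 5.85
ee_pos: [541.5, -209.3, 273.8]
orientation: [-1.56, 0.218, -0.216]
wrist_force: [-0.1, 0.8, 0.6]
width: 45.2
t 5.85 q [-0.369  0.433 -0.064  1.075 -0.     1.479] ee [ 541.5 -209.3  273.8] grasp [ 541.4 -209.3  119.1] xyaw -0.2767 ydir [-0.001  0.    -1.   ]
F [-0.1  0.8  0.6] T [ 0.08  0.12 -0.09] w 45.2
tool shift frac [ 0.016 -0.    -0.02 ]
```

```bash
python3 -m creep '[{"dx":0,"dy":0.003,"dz":0,"ax":0,"ay":1,"az":0},{"dx":0,"dy":0.003,"dz":0,"ax":0,"ay":1,"az":0},{"dx":0,"dy":0.003,"dz":0,"ax":0,"ay":1,"az":0},{"dx":0,"dy":0.003,"dz":0,"ax":0,"ay":1,"az":0},{"dx":0,"dy":0,"dz":0,"ax":0,"ay":0,"az":0}]' 1 60; python3 st.py;  for i in 1; do :; done; python3 -m creep '[{"dx":0,"dy":0.001,"dz":0,"ax":0,"ay":0.4,"az":0},{"dx":0,"dy":0.001,"dz":0,"ax":0,"ay":0.4,"az":0},{"dx":0,"dy":0,"dz":0,"ax":0,"ay":0,"az":0}]' 1 60; python3 st.py
```

```text
t: 6.35
ee_pos: [541.2, -209.1, 273.2]
orientation: [-1.475, 0.639, -0.636]
wrist_force: [-1.0, 0.3, 1.0]
width: 44.9
t 6.35 q [-0.369  0.433 -0.066  1.074 -0.     2.018] ee [ 541.2 -209.1  273.2] grasp [ 541.  -209.1  118.5] xyaw -0.8156 ydir [-0.002  0.    -1.   ]
F [-1.   0.3  1. ] T [ 0.08  0.15 -0.08] w 44.9
tool shift frac [ 0.03  -0.    -0.008]
t: 6.65
ee_pos: [541.2, -209.1, 273.2]
orientation: [-1.454, 0.705, -0.703]
wrist_force: [-0.5, 1.2, 1.2]
width: 44.8
t 6.65 q [-0.369  0.433 -0.066  1.074 -0.     2.104] ee [ 541.2 -209.1  273.2] grasp [ 541.  -209.   118.5] xyaw -0.902 ydir [-0.002  0.001 -1.   ]
F [-0.5  1.2  1.2] T [ 0.11  0.13 -0.06] w 44.8
tool shift frac [ 0.032 -0.    -0.005]
```

```bash
python3 -m creep '[{"dx":0,"dy":0.001,"dz":0,"ax":0,"ay":0.4,"az":0},{"dx":0,"dy":0.001,"dz":0,"ax":0,"ay":0.4,"az":0},{"dx":0,"dy":0,"dz":0,"ax":0,"ay":0,"az":0}]' 1 60; python3 st.py; python3 -m creep '[{"dx":0,"dy":0.001,"dz":0,"ax":0,"ay":0.4,"az":0},{"dx":0,"dy":0.001,"dz":0,"ax":0,"ay":0.4,"az":0}]' 1 60; python3 st.py
```

```text
t: 6.95
ee_pos: [541.2, -209.1, 273.1]
orientation: [-1.429, 0.775, -0.772]
wrist_force: [-1.5, 0.3, 1.1]
width: 44.2
t 6.95 q [-0.369  0.433 -0.066  1.074  0.     2.195] ee [ 541.2 -209.1  273.1] grasp [ 540.9 -209.   118.4] xyaw -0.9927 ydir [-0.002  0.001 -1.   ]
F [-1.5  0.3  1.1] T [ 0.13  0.19 -0.01] w 44.2
tool shift frac [ 0.033 -0.    -0.002]
t: 7.15
ee_pos: [541.2, -209.0, 273.0]
orientation: [-1.399, 0.851, -0.848]
wrist_force: [-1.1, 1.4, 0.9]
width: 44.3
t 7.15 q [-0.369  0.433 -0.066  1.074  0.     2.294] ee [ 541.2 -209.   273. ] grasp [ 540.9 -208.9  118.3] xyaw -1.0919 ydir [-0.002  0.001 -1.   ]
F [-1.1  1.4  0.9] T [0.13 0.23 0.1 ] w 44.3
tool shift frac [ 0.033 -0.     0.001]
```

```bash
python3 -m creep '[{"dx":0,"dy":0.001,"dz":0,"ax":0,"ay":0.3,"az":0},{"dx":0,"dy":0,"dz":0,"ax":0,"ay":0.3,"az":0}]' 1 60; python3 st.py; python3 -m creep '[{"dx":0,"dy":0,"dz":0,"ax":0,"ay":0.3,"az":0},{"dx":0,"dy":0,"dz":0,"ax":0,"ay":0.3,"az":0}]' 1 60; python3 st.py
```

```text
t: 7.35
ee_pos: [541.2, -209.0, 272.9]
orientation: [-1.375, 0.907, -0.903]
wrist_force: [-1.8, -0.0, 0.2]
width: 44.9
t 7.35 q [-0.369  0.433 -0.066  1.074  0.     2.367] ee [ 541.2 -209.   272.9] grasp [ 540.9 -208.8  118.2] xyaw -1.1646 ydir [-0.002  0.001 -1.   ]
F [-1.8 -0.   0.2] T [0.18 0.1  0.42] w 44.9
tool shift frac [ 0.035 -0.     0.003]
t: 7.55
ee_pos: [541.5, -208.8, 273.0]
orientation: [-1.35, 0.959, -0.957]
wrist_force: [10.1, 5.4, -3.9]
width: 44.9
t 7.55 q [-3.680e-01  4.330e-01 -6.600e-02  1.073e+00  1.000e-03  2.437e+00] ee [ 541.5 -208.8  273. ] grasp [ 541.4 -208.7  118.3] xyaw -1.2341 ydir [-0.001  0.001 -1.   ]
F [10.1  5.4 -3.9] T [ 0.83 -1.86  1.73] w 44.9
tool shift frac [ 0.035 -0.    -0.002]
```

```bash
python3 - <<'E'
from st import *
d=get_image("wrist"); o,M=st(); cv2.imwrite("pics/g_w.png",d["img"][:,:,::-1]); crop(d,"pics/g_wc.png",190,320,200,300,6)
E
```

```text
t 7.6 q [-3.680e-01  4.330e-01 -6.600e-02  1.073e+00  1.000e-03  2.439e+00] ee [ 541.6 -208.7  273. ] grasp [ 541.5 -208.6  118.3] xyaw -1.2366 ydir [-0.001  0.001 -1.   ]
F [ 4.1  1.4 -2.8] T [ 0.11 -0.79  1.83] w 44.9
```

View pics/g_wc.png

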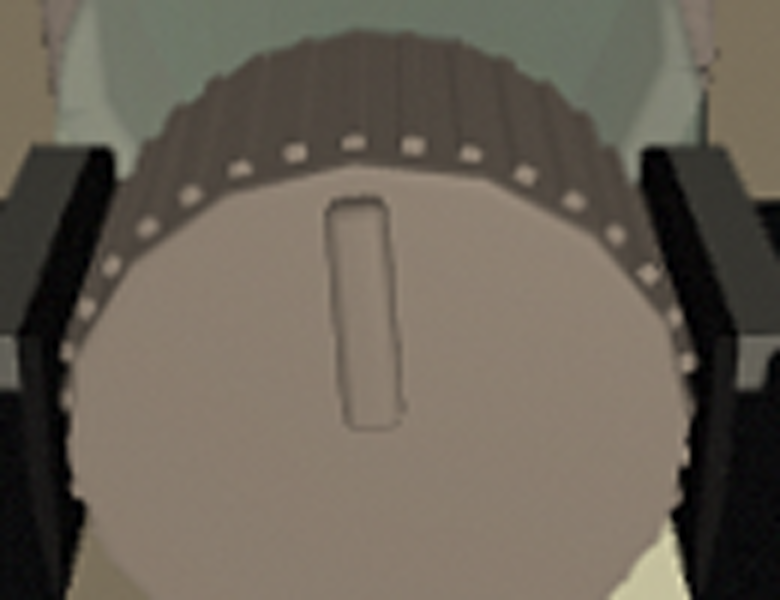

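View pics/g_w.png

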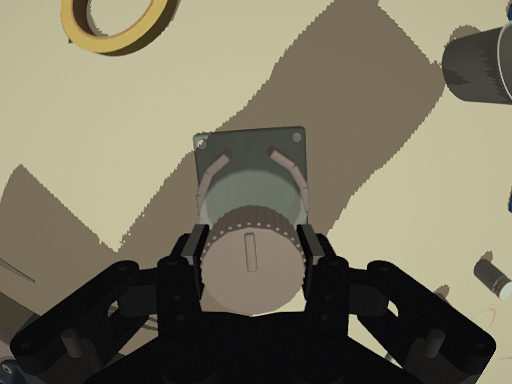

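The rib is now tilted a little left (from about (252.5,271) up to (249.5,234)), so the pads slipped a few degrees on the stop. I'll measure the rib yaw against the clamp.

```bash
python3 - <<'E'
from st import *
d=get_image("wrist"); o,M=st(); crop(d,"pics/h_wc.png",180,320,110,215,5)
ya=lambda v: np.arctan2(v[1],v[0])
r=onz(d,[(190+375/6,200+425/6),(190+357/6,200+203/6)],136,True); print(r,"rib",ya(r[1]-r[0]), "len",np.linalg.norm(r[1]-r[0]))
B=onz(d,[(305.5,126.5),(193.5,134)],10,True); v=B[1]-B[0]; print(B,np.linalg.norm(v),"bottle yaw",ya(v)-np.pi/2)
E
```

```text
t 7.65 q [-3.680e-01  4.330e-01 -6.600e-02  1.073e+00  1.000e-03  2.437e+00] ee [ 541.6 -208.8  273. ] grasp [ 541.5 -208.6  118.3] xyaw -1.2346 ydir [-0.001  0.001 -1.   ]
F [ 4.1  1.9 -1.9] T [ 0.39 -0.88  1.65] w 44.7
[[ 543.44854714 -209.04155139  136.        ]
 [ 559.14346046 -202.3384794   136.        ]] rib 0.4036358699664653 len 17.06638445026039
[[ 605.16833854 -231.60730507   10.        ]
 [ 570.61220651 -150.07286949   10.        ]] 88.55501367770546 bottle yaw 0.4008729103429718
```

View pics/h_wc.png

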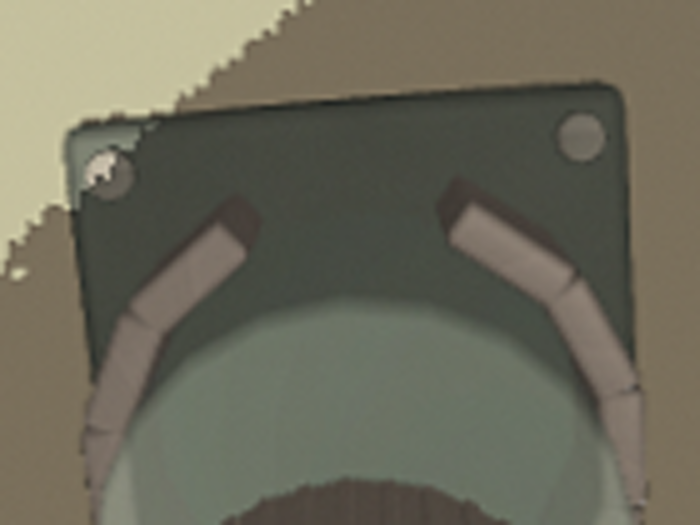

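Rib yaw 0.404 against clamp yaw 0.40–0.42, with about 1.7 N m held: the cap is home. Now I'll back it off.

```bash
python3 -m creep '[{"dx":0,"dy":-0.001,"dz":0,"ax":0,"ay":-0.5,"az":0},{"dx":0,"dy":-0.003,"dz":0,"ax":0,"ay":-1,"az":0},{"dx":0,"dy":-0.003,"dz":0,"ax":0,"ay":-1,"az":0},{"dx":0,"dy":-0.003,"dz":0,"ax":0,"ay":-1,"az":0},{"dx":0,"dy":-0.003,"dz":0,"ax":0,"ay":-1,"az":0}]' 1 60; python3 st.py;  python3 -m creep '[{"dx":0,"dy":-0.003,"dz":0,"ax":0,"ay":-1,"az":0},{"dx":0,"dy":-0.003,"dz":0,"ax":0,"ay":-1,"az":0},{"dx":0,"dy":-0.003,"dz":0,"ax":0,"ay":-1,"az":0},{"dx":0,"dy":-0.003,"dz":0,"ax":0,"ay":-1,"az":0},{"dx":0,"dy":0,"dz":0,"ax":0,"ay":0,"az":0}]' 1 60; python3 st.py
```

```text
t: 8.15
ee_pos: [541.7, -208.7, 273.5]
orientation: [-1.525, 0.439, -0.437]
wrist_force: [-0.9, 1.0, 0.3]
width: 44.6
t 8.15 q [-3.680e-01  4.330e-01 -6.500e-02  1.075e+00  1.000e-03  1.761e+00] ee [ 541.7 -208.7  273.5] grasp [ 541.5 -208.6  118.8] xyaw -0.5587 ydir [-0.001  0.001 -1.   ]
F [-0.9  1.   0.3] T [ 0.25 -0.16 -0.1 ] w 44.6
tool shift frac [ 0.024 -0.    -0.026]
t: 8.65
ee_pos: [541.7, -208.8, 274.2]
orientation: [-1.569, -0.038, 0.039]
wrist_force: [1.0, 1.0, 0.9]
width: 45.0
t 8.65 q [-3.680e-01  4.320e-01 -6.400e-02  1.076e+00  1.000e-03  1.154e+00] ee [ 541.7 -208.8  274.2] grasp [ 541.6 -208.6  119.5] xyaw 0.049 ydir [-0.001  0.001 -1.   ]
F [1.  1.  0.9] T [ 0.22 -0.15  0.06] w 45.0
tool shift frac [ 0.005 -0.    -0.034]
```

```bash
python3 -m creep '[{"dx":0,"dy":-0.003,"dz":0,"ax":0,"ay":-1,"az":0},{"dx":0,"dy":-0.002,"dz":0,"ax":0,"ay":-0.7,"az":0},{"dx":0,"dy":0,"dz":0,"ax":0,"ay":0,"az":0},{"dx":0,"dy":0,"dz":0,"ax":0,"ay":0,"az":0}]' 1 60; python3 - <<'E'
from st import *
d=get_image("wrist"); o,M=st(); crop(d,"pics/i_wc.png",190,320,200,300,6);cv2.imwrite("pics/i_w.png",d["img"][:,:,::-1])
E
```

```text
t: 9.05
ee_pos: [541.7, -208.8, 274.4]
orientation: [-1.557, -0.226, 0.226]
wrist_force: [0.5, 1.1, 1.2]
width: 44.6
t 9.1 q [-3.680e-01  4.320e-01 -6.300e-02  1.077e+00  1.000e-03  9.140e-01] ee [ 541.7 -208.9  274.4] grasp [ 541.5 -208.6  119.7] xyaw 0.2881 ydir [-0.001  0.002 -1.   ]
F [0.6 1.5 0.7] T [ 0.24 -0.04  0.09] w 44.9
```

View pics/i_wc.png

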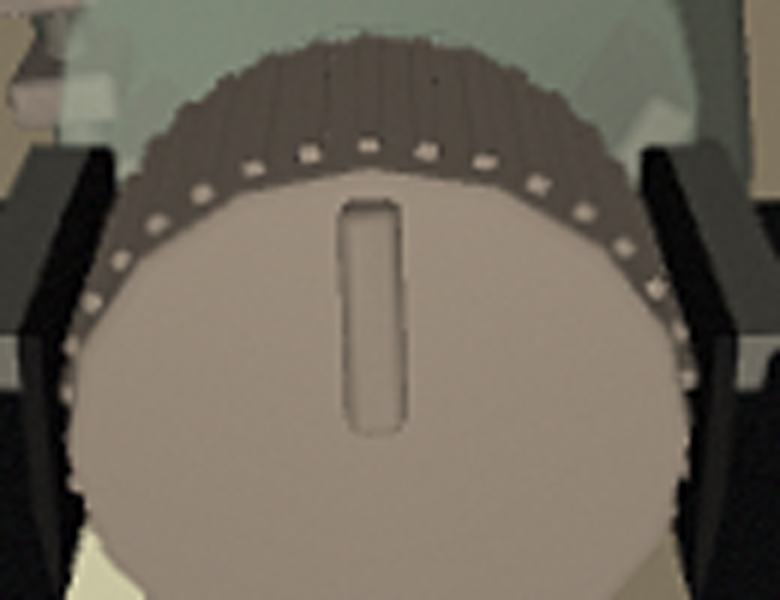

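View pics/i_w.png

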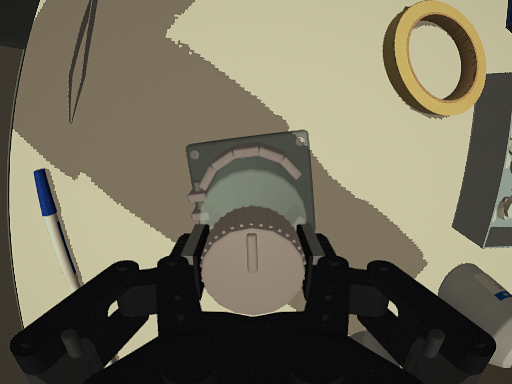

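```bash
python3 - <<'E'
from st import *
ya=lambda v: np.arctan2(v[1],v[0])
d=get_image("wrist"); o,M=st()
r=onz(d,[(190+376/6,200+430/6),(190+371/6,200+205/6)],137.4,True); print("rib",ya(r[1]-r[0]),np.linalg.norm(r[1]-r[0]))
B=onz(d,[(308,129.5),(186.5,145.5)],10,True); v=B[1]-B[0]; print(B,np.linalg.norm(v),"edge",ya(v))
crop(d,"pics/j_wc.png",175,325,115,215,5)
E
```

```text
t 9.15 q [-3.680e-01  4.320e-01 -6.300e-02  1.077e+00  1.000e-03  9.140e-01] ee [ 541.7 -208.8  274.4] grasp [ 541.6 -208.6  119.7] xyaw 0.2886 ydir [-0.001  0.002 -1.   ]
F [0.4 1.8 0.6] T [ 0.23 -0.12 -0.01] w 44.3
rib 1.878533078487033 17.29172612894586
[[ 569.16409302 -148.512833     10.        ]
 [ 479.69367319 -188.33080814   10.        ]] 97.93072637566651 edge -2.722870559294198
```

View pics/j_wc.png

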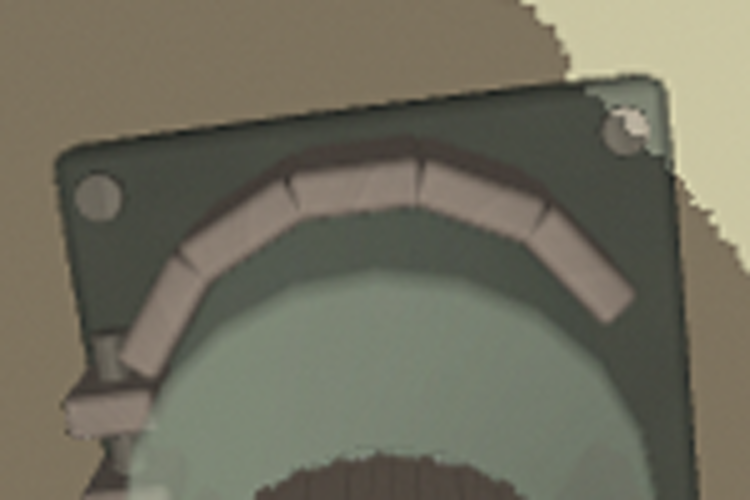

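```bash
python3 -m creep '[{"dx":0,"dy":-0.001,"dz":0,"ax":0,"ay":-0.5,"az":0},{"dx":0,"dy":0,"dz":0,"ax":0,"ay":-0.25,"az":0},{"dx":0,"dy":0,"dz":0,"ax":0,"ay":0,"az":0},{"dx":0,"dy":0,"dz":0,"ax":0,"ay":0,"az":0}]' 1 60; python3 - <<'E'
from st import *
d=get_image("wrist"); o,M=st(); crop(d,"pics/k_wc.png",190,320,200,300,6); 
s=get_image("scene"); cv2.imwrite("pics/k_s.png",s["img"][:,:,::-1])
E
```

```text
t: 9.55
ee_pos: [541.7, -208.8, 274.5]
orientation: [-1.548, -0.304, 0.305]
wrist_force: [0.3, 1.4, 0.7]
width: 44.8
t 9.6 q [-3.680e-01  4.320e-01 -6.300e-02  1.077e+00  1.000e-03  8.140e-01] ee [ 541.6 -208.8  274.5] grasp [ 541.5 -208.6  119.8] xyaw 0.3883 ydir [-0.001  0.002 -1.   ]
F [0.7 1.4 0.6] T [ 0.24 -0.07  0.05] w 45.1
```

View pics/k_wc.png

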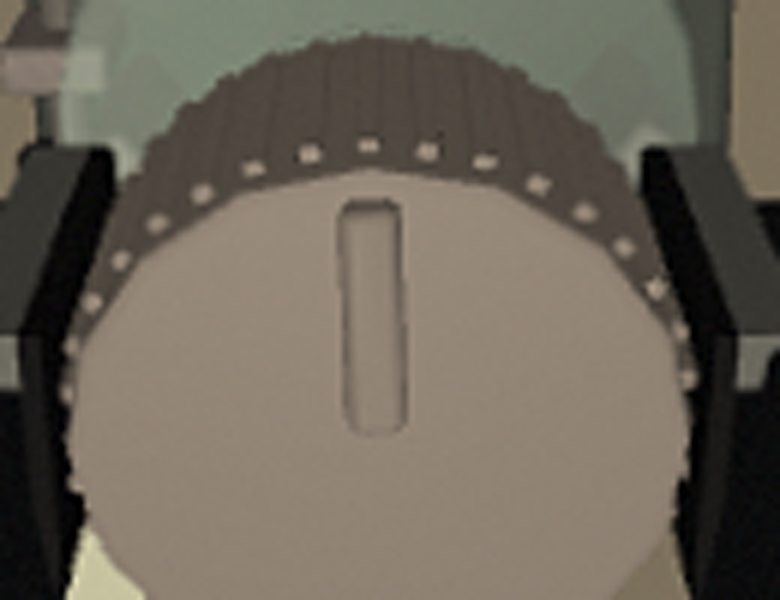

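View pics/k_s.png

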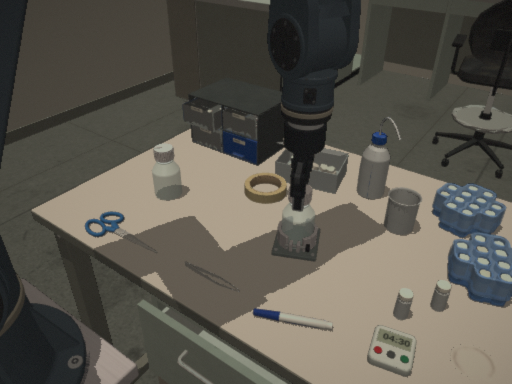

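The rib sits in the fingers as before, so its yaw is now about 1.978 against a target of 1.974–1.986. The spare bottle and tape haven't moved in the scene view, and the side forces are near zero.

```bash
python3 -c "
from st import *
st(); print(finish_job())"
```

```text
t 9.65 q [-3.680e-01  4.320e-01 -6.300e-02  1.077e+00  1.000e-03  8.140e-01] ee [ 541.7 -208.8  274.5] grasp [ 541.5 -208.6  119.8] xyaw 0.3887 ydir [-0.001  0.002 -1.   ]
F [0.3 1.8 1.9] T [ 0.18 -0.13  0.06] w 44.6
the job is handed in; nothing more can be done
None
```

The cap was screwed down to its stop and backed off a quarter turn. I handed the job in at 9.65 s with the fingers still gripping it at 60 N.

- **Bottomed out:** one grasp was enough, about 2.5 rad clockwise. At the stop the wrist torque rose to about 1.7 N m, and the rib's yaw was 0.404 rad against 0.40–0.42 for the clamp.
- **Backed off:** the rib's yaw is about 1.978 rad against a target of 1.974–1.986, so cap_turn is about 1.56–1.57. The last 0.10 rad of that comes from the tool's measured turn, with the last picture showing the rib unmoved between the fingers.
- **Slip:** the pads slipped about 0.02 rad on the cap at the stop. I measured the back-off from the rib in the pictures, so the slip did not carry into it.
- **Forces and surroundings:** the wrist force was about 3 N at hand-in, and the highest I read was about 12 N, at the stop. By eye, the spare bottle and tape roll look unmoved in the last scene picture.
- **Failed or disagreed:** the first move command was refused for bad format and moved nothing. The views of the clamp's yaw disagreed by about 0.02 rad.

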